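# Weigh down a glued phone with staggered weights

### The arm

A 7-joint arm with a two-finger parallel gripper is mounted at the origin on a cart in front of the work surface, level with it; the furniture and walls round the work are solid. World frame = base frame: x ahead of the robot, y to its left, z up, the work surface at z = 0. Lengths are in m, angles in rad, forces in N, time in s.
With the tool pointing down it reaches from about 0.425 to 0.825 m from the base axis. Payload 3.6 kg.
Tool frame: the origin (TCP) lies at the very end of the fingers, on their centre line; the grasp point (between the pads) lies bot.tcp_to_grasp behind it (bot.tcp_to_grasp is the distance from the TCP to the grasp point, in m); z points along the fingers, y is the line along which they close (so a half turn about z gives the same grasp; the last joint's range is limited). The gripper opens to 93 mm and grips with 3 to 60 N. Pads are 15 mm wide; open, the fingers measure 128 mm over their backs; the gripper's body (75 mm by 188 mm) begins 65 mm behind the grasp point.
Start: joints at [1.129, 0.615, -0.013, 1.423, 0.008, 1.103, -0.04], TCP at [0.262, -0.595, 0.219] pointing down, gripper open.
Joint ranges: [-3.12, 3.12], [-0.3, 2.06], [-1.34, 1.32], [0.26, 2.42], [-1.36, 4.5], [0.01, 1.98], [-2.84, 2.84]. Speed limits (rad/s): [2.79, 2.79, 3.14, 3.14, 3.14, 3.14, 3.14].

### API

Orientations are given as [roll, pitch, yaw] about the fixed x, y, z axes, in that order (R = Rz(yaw) Ry(pitch) Rx(roll)).
In Python, from plant import bot gives the robot as it stands. The module is installed in compiled form; this text tells all that it offers.
- The arm moves only by the tool arm_command, never from a script. Its argument "commands" is a list of rows, each an object with "slide": the shift along the tool's x, y, z in cm, a list of three; "turn": the turn about the tool's z in degrees; "hand": the finger opening in cm, from 0 to 9.3. A call has 1 to 10 rows; each row is the pose to reach, as a shift and turn from the pose commanded when the call began, along the tool's axes at that moment; what a row does not reach only later rows make up. A row lasts 1/12 s, in which the tool goes at most 41.7 mm and 7.16 degrees, less where a joint would pass 70% of its speed; a pose out of reach is approached as far as the arm can. A call with a gripper value outside its range is refused whole. The fingers move at their own pace and stop on an object; "grip_force" is the grip in N (left out, the last holds). Time passes only in rows, so rows that repeat a pose let the fingers close. It gives the time, the measured TCP pose, the force, the opening and the grip force at its end, in the units of the state.
- bot.sense(): the state, without advancing time (a new reading comes with each control period).
- bot.snapshot(name): name is "scene" or "top" or "wrist"; returns the picture (400x640x3 uint8, red, green, blue); there is no depth.
- bot.camera_params(name): a dict with "K" (3x3 intrinsics, pixels), "R" (3x3) and "t" (3): a world point X has camera coordinates R X + t; the wrist camera has in their place "mount" (4x4, takes a point from camera to tool coordinates, whose origin is the TCP and whose axes are the flange's). Camera axes: x right, y down, z forward; pixel columns grow to the right and rows downward; lengths in m; the calibration is good to about 2 mm. A picture is of the moment at which its call begins: read the wrist's pose just before it. camera_params takes no time and is no camera call.
- bot.job_done(): hands the job in; it is judged then, once.
The state is a dict: "time": time; "joints": joint angles; "joint_vel": joint speeds; "effort": joint torques, N m; "ee_pos": TCP position; "ee_rot": TCP orientation; "wrist_force": force on the tool from outside, world axes, zero at the start; "moment": the same for the moment, N m; "gripper_width": finger opening in m; "grip_force": force on a finger pad.
Only numpy, scipy, OpenCV 4.12 (cv2) and the standard library are available. Lean on these libraries where they do the work, as an engineer would, in place of code of your own. Each camera call takes 0.05 s, during which the arm holds its last target. There are 200 camera calls.

### The job

The glued phone in the grey press stand needs its weights in two staggered courses. Take the brass weight out of the orange caddy by its ends, set it down flat on the bench or blue mat and let go, take it again by its long sides and lay it in the gap between the two steel weights already on the stand; then lay the two loose steel weights from the mat on top, lengthwise in the same row with sides flush, each centred over one joint of the course below. Put the weights down rather than dropping them, and leave the jar, the tape roll and the brush alone.

Things in the scene. Friction and masses are not known exactly. Their poses are not given: they have to be found in the camera images.
- press_stand: fixed grey stand, base 100 (x) x 204 (y) x 10 mm; origin: centre of its underside, at bench height, z up. Weights lie in one row along its y at x = 0, on the plate over a black phone: plate 46 (x) x 153 mm, top at z = 24 mm, between blue end stops (inner faces y = -77 and 77 mm, tops z = 38 mm). Weight centres: lower course z = 34, upper z = 54 mm; finished joints at y = -26 and 26 mm.
- caddy: fixed orange holder, 130 (x) x 44 (y) x 25 mm, origin: centre of its underside, at bench height. Three slots side by side along x, each 34 mm wide, running along y and open at both ends; floor 4 mm, walls 7 mm thick, 25 mm high: a weight in a slot is 1 mm below the wall tops, so only its ends can be taken; they stick out 2 mm. The middle slot holds the brass weight.
- brass_bar: brass-coloured rectangular weight with slightly rounded edges, 30 (x) x 48 (y, the long way) x 20 (z) mm, 0.17 to 0.32 kg, origin at its centre; lies flat with z up. Its two 20 mm tall long sides are 30 mm apart, its two ends 48 mm apart. It starts in the middle slot of the caddy, its y along the slot.
- lower_left: steel-coloured rectangular weight with slightly rounded edges, 30 (x) x 48 (y, the long way) x 20 (z) mm, 0.17 to 0.32 kg, origin at its centre; lies flat with z up. It already lies on the stand's plate at its +y end, its centre about y = +52.5 mm in the stand's frame, and stays there. Between it and lower_right is a gap of about 57 mm for the brass weight.
- lower_right: steel-coloured rectangular weight with slightly rounded edges, 30 (x) x 48 (y, the long way) x 20 (z) mm, 0.17 to 0.32 kg, origin at its centre; lies flat with z up. It already lies on the stand's plate at its -y end, its centre about y = -52.5 mm in the stand's frame, and stays there.
- steel_bar_1: steel-coloured rectangular weight with slightly rounded edges, 30 (x) x 48 (y, the long way) x 20 (z) mm, 0.17 to 0.32 kg, origin at its centre; lies flat with z up. Its two 20 mm tall long sides are 30 mm apart, its two ends 48 mm apart. It starts flat on the blue mat; goes to either place of the upper course.
- steel_bar_2: the same kind of steel-coloured weight as steel_bar_1 (30 x 48 x 20 mm, origin at its centre, y the long way, z up), also flat on the blue mat; goes to the other place of the upper course.
- repair_mat: fixed blue mat on the bench, 3 mm thick, 320 (x) x 460 (y) mm; its centre is 4 mm towards +x from its origin, which is at bench height. A weight lying on it has its centre 13 mm above the bench. Its part straight ahead of the robot, x = 0.47, y = 0.02 m, is always clear for setting the brass weight down. (Left of y = 0.35 m stands a machine whose deck is 0.24 m high.)
- jar: loose bystander: small white jar with black lid, 49 mm across, 31 mm high, origin at the centre of its underside
- tape: loose bystander: roll of green tape lying flat, 54 mm across, 19 mm high, origin at the centre of its underside
- brush: loose bystander: black antistatic brush lying flat, 20 x 120 (y) x 10 mm, origin at the centre of its underside
Not all that is in view belongs to the job. What is shaped like the steel_bar_1 but green, pink or purple is not meant.

How it is judged:
By the outcome, as a careful person would: the job done as asked, in the order asked, and still so for the second after the job is handed in, with the robot touching nothing.
It also fails if it takes over 72 s, if anything falls off the work surface, if the arm or the gripper's body presses on something with over 40 N, if the wrist force passes 120 N, or if a joint passes its speed limit or range.

## Working session

There is one attempt and no reset: what is moved stays moved. The work goes in short steps, Python scripts to look and compute and a tool call to move; the robot and the scene stay as the last step left them, time stands still between calls to the robot, and variables do not carry over. Pictures are saved under pics/ and viewed, at most 10 in all, crops included, and the job is handed in when it is done.

Besides the shell and the picture viewer there is one more tool, called after ">>>" in YAML: its name, and indented under it one key for each argument. arm_command: Moves the arm, as the interface text tells. Its arguments: {"type":"object","properties":{"commands":{"type":"array"},"grip_force":{"type":"number"}},"required":["commands"]}

```bash
mkdir -p pics
cat > h.py <<'E'
import numpy as np, cv2
from plant import bot
from scipy.spatial.transform import Rotation as Ro
def cam(name,s=None):
    p=bot.camera_params(name);K=np.array(p["K"])
    if "mount" in p:
        M=np.array(p["mount"]);s=s or bot.sense()
        T=np.eye(4);T[:3,:3]=Ro.from_euler('xyz',s["ee_rot"]).as_matrix();T[:3,3]=s["ee_pos"]
        C=np.linalg.inv(T@M);return K,C[:3,:3],C[:3,3]
    return K,np.array(p["R"]),np.array(p["t"])
def ray(c,uv,z):
    K,R,t=c;d=R.T@np.linalg.solve(K,[uv[0],uv[1],1]);o=-R.T@t
    return o+d*(z-o[2])/d[2]
def proj(c,X):
    K,R,t=c;q=K@(R@np.array(X)+t);return q[:2]/q[2]
def snap(name,f):
    s=bot.sense();c=cam(name,s);im=bot.snapshot(name)[:,:,::-1].copy();cv2.imwrite('pics/'+f,im);return im,c,s
E
python3 - <<'E'
from h import *
for n in("scene","top"):
    im,c,s=snap(n,n+"1.png");print(n,-c[1].T@c[2],c[0][0,0])
print(s, bot.tcp_to_grasp, bot.camera_params("wrist")["mount"])
E
```

```text
scene [-0.1224261   0.5670472   1.05452938] 497.162426692604
top [ 0.41945938 -0.10856285  1.34246499] 509.82193136739323
{'time': 0.05, 'joints': array([ 1.12949885,  0.61590954, -0.01261376,  1.42486479,  0.00810254,
        1.10339461, -0.04040276]), 'joint_vel': array([ 0.00036679, -0.00134507, -0.00091783, -0.00242591,  0.00197247,
       -0.00026528, -0.00072956]), 'effort': array([ 6.33189156e-04, -4.60475135e+01,  2.09706710e-01, -1.66450721e+01,
       -6.13901205e-02,  1.67151040e-02,  1.14701365e-04]), 'ee_pos': array([ 0.26164592, -0.59416355,  0.21749877]), 'ee_rot': array([-3.13906690e+00,  3.94154296e-05,  4.14860051e-01]), 'wrist_force': array([-0.16102982, -0.7582687 ,  0.41948482]), 'moment': array([-0.0258783 , -0.04128418,  0.01268295]), 'grip_force': 0.0, 'gripper_width': 0.0929448190449901} 0.0188 [[-6.26064577e-04 -9.55871129e-01 -2.93785623e-01  8.31057851e-02]
 [ 9.99999799e-01 -6.28923074e-04 -8.47388027e-05 -3.85169100e-04]
 [-1.03769182e-04 -2.93785616e-01  9.55871331e-01 -1.65612223e-01]
 [ 0.00000000e+00  0.00000000e+00  0.00000000e+00  1.00000000e+00]]
```

View pics/top1.png

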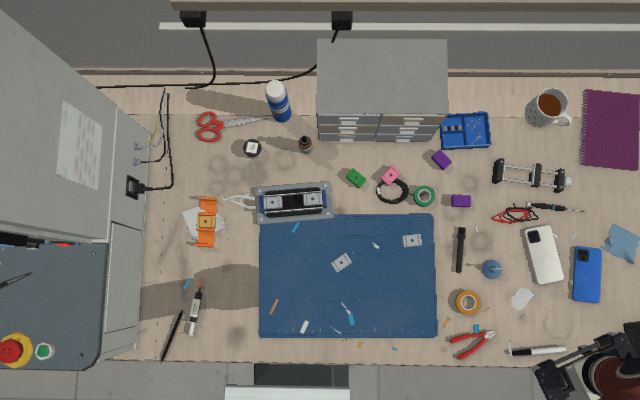

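View pics/scene1.png

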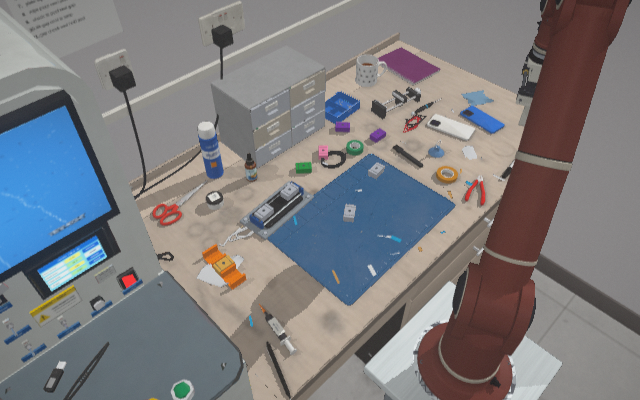

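Top view: the brass weight is in the caddy at (206,222). The loose steel weights on the mat are at (342,262) and (412,240), and the two on the stand are at (276,203) and (310,198). Lookalikes to reject: green (355,177), pink (391,174), purple (441,159) and (461,201). Next I'll measure and check the choice in one crop.

Run:
```python
from h import *
im=cv2.imread('pics/top1.png');c=cam("top");hsv=cv2.cvtColor(im,cv2.COLOR_BGR2HSV);H,S,V=cv2.split(hsv)
def rect(m,box,z,n):
    k=np.zeros_like(m);x0,y0,x1,y1=box;k[y0:y1,x0:x1]=m[y0:y1,x0:x1]
    cs,_=cv2.findContours(k,0,2);q=max(cs,key=cv2.contourArea)
    P=np.array([ray(c,p,z)[:2] for p in q[:,0]]);r=cv2.minAreaRect((P*1000).astype(np.float32));print(n,r,cv2.boxPoints(r).round().tolist())
u=lambda a:(a*255).astype(np.uint8)
steel=u((S<60)&(V>110))
rect(steel,(325,248,358,276),.023,'s1');rect(steel,(398,230,428,250),.023,'s2')
rect(steel,(264,192,289,213),.044,'ll');rect(steel,(299,188,322,209),.044,'lr')
rect(u((H>3)&(H<16)&(S>170)&(V>120)),(185,190,225,255),.025,'caddy')
rect(u((H>16)&(H<30)&(S>80)&(V>90)),(190,210,222,235),.024,'brass')
a=cv2.resize(im[185:285,180:330],(750,500),interpolation=2);cv2.imwrite('pics/c1.png',a)
```

```text
s1 ((467.9283447265625, -135.39505004882812), (29.828750610351562, 47.15959548950195), 34.28337097167969) [[442.0, -124.0], [469.0, -163.0], [494.0, -146.0], [467.0, -108.0]]
s2 ((526.9808959960938, -317.6947326660156), (29.87898063659668, 47.5601806640625), 8.900215148925781) [[509.0, -297.0], [516.0, -343.0], [545.0, -339.0], [538.0, -292.0]]
ll ((622.0626220703125, 36.81153106689453), (34.12945556640625, 59.23686218261719), 5.4998345375061035) [[602.0, 65.0], [608.0, 6.0], [642.0, 9.0], [636.0, 68.0]]
lr ((635.6635131835938, -59.91677474975586), (41.73792266845703, 44.026878356933594), 1.1117464303970337) [[614.0, -38.0], [615.0, -82.0], [657.0, -82.0], [656.0, -38.0]]
caddy ((527.5582275390625, 220.8681640625), (46.92707824707031, 46.699886322021484), 0.7360321879386902) [[504.0, 244.0], [504.0, 197.0], [551.0, 198.0], [551.0, 245.0]]
brass ((568.239013671875, 219.2561492919922), (28.947799682617188, 50.121734619140625), 0.7095174789428711) [[553.0, 244.0], [554.0, 194.0], [583.0, 194.0], [582.0, 244.0]]
```

View pics/c1.png

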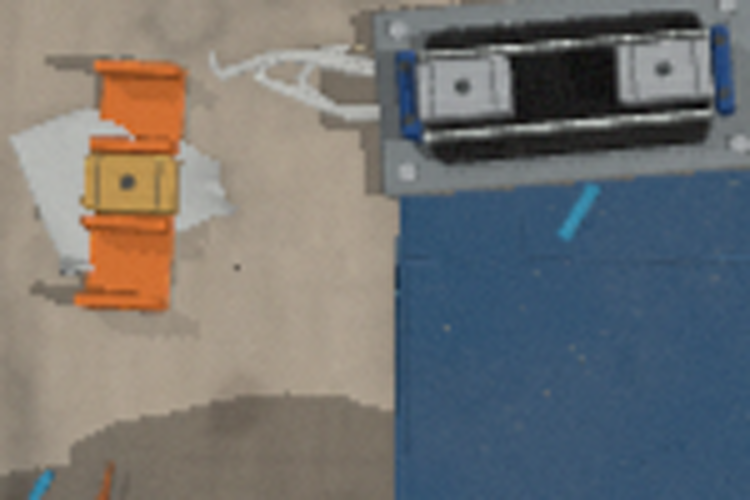

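```bash
cat >> h.py <<'E'
def go(x,y,z,yawdeg,s=None):
    "slide (cm) and turn (deg) from the present pose to TCP x,y,z, yaw"
    s=s or bot.sense();R=Ro.from_euler('xyz',s["ee_rot"]).as_matrix()
    d=R.T@(np.array([x,y,z])-s["ee_pos"])*100
    print('slide',d.round(2),'turn',round((np.degrees(s["ee_rot"][2])-yawdeg+180)%360-180,2),'rows',round(np.linalg.norm(d)/4.17,1))
E
python3 - <<'E'
from h import *
go(.43,-.2,.2,0);go(.567,.22,.15,0)
E
```

```text
slide [ 31.29 -29.29   1.83] turn 23.77 rows 10.3
slide [ 60.76 -62.19   6.9 ] turn 23.77 rows 20.9
```

>>> arm_command:
  commands:
    - {"slide":[31.3,-29.3,1.8],"turn":23.8,"hand":9.3}
    - {"slide":[31.3,-29.3,1.8],"turn":23.8,"hand":9.3}
    - {"slide":[31.3,-29.3,1.8],"turn":23.8,"hand":9.3}
    - {"slide":[31.3,-29.3,1.8],"turn":23.8,"hand":9.3}
    - {"slide":[31.3,-29.3,1.8],"turn":23.8,"hand":9.3}
    - {"slide":[31.3,-29.3,1.8],"turn":23.8,"hand":9.3}
    - {"slide":[31.3,-29.3,1.8],"turn":23.8,"hand":9.3}
    - {"slide":[31.3,-29.3,1.8],"turn":23.8,"hand":9.3}
    - {"slide":[60.8,-62.2,5],"turn":23.8,"hand":9.3}
    - {"slide":[60.8,-62.2,5],"turn":23.8,"hand":9.3}

```text
time: 0.93
ee_pos: [0.4201, -0.2079, 0.1989]
ee_rot: [-3.141, 0.0, -0.001]
wrist_force: [1.3, -1.2, -0.4]
gripper_width: 0.0927
grip_force: 0.0
```

Run:
```python
from h import *
go(.567,.22,.15,0)
```

```text
slide [ 14.67 -42.79   4.9 ] turn -0.03 rows 10.9
```

>>> arm_command:
  commands:
    - {"slide":[14.7,-42.8,4.9]}
    - {"slide":[14.7,-42.8,4.9]}
    - {"slide":[14.7,-42.8,4.9]}
    - {"slide":[14.7,-42.8,4.9]}
    - {"slide":[14.7,-42.8,4.9]}
    - {"slide":[14.7,-42.8,4.9]}
    - {"slide":[14.7,-42.8,4.9]}
    - {"slide":[14.7,-42.8,4.9]}
    - {"slide":[14.7,-42.8,4.9]}
    - {"slide":[14.7,-42.8,4.9]}

```text
$.commands[0]: bad value
```

Run:
```python
from h import *
im,c,s=snap("wrist","w1.png")
im,c,s=snap("wrist","w1.png")
print(s["ee_pos"],s["ee_rot"],s["joints"].round(2))
```

```text
[ 0.42339822 -0.1969458   0.19824294] [-3.13308552e+00 -4.15559745e-04  1.48672815e-02] [ 0.37  0.36  0.03  1.96 -0.03  0.82 -1.14]
```

View pics/w1.png

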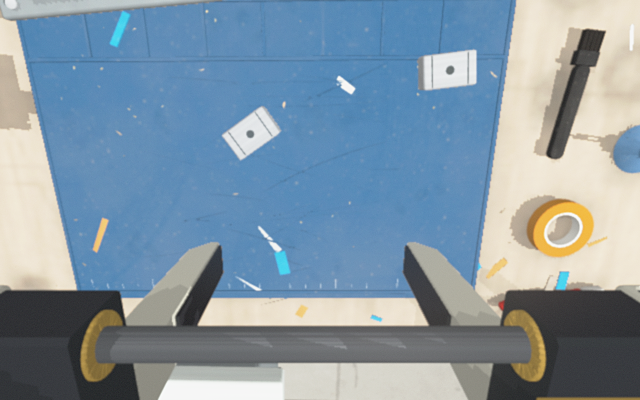

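The wrist view shows the steel weights at (251,133) and (449,70), between and ahead of the fingers. The row was refused because every field is required, so I'm sending it again.

>>> arm_command:
  commands:
    - {"slide":[14.4,-41.7,4.8],"turn":0.9,"hand":9.3}
    - {"slide":[14.4,-41.7,4.8],"turn":0.9,"hand":9.3}
    - {"slide":[14.4,-41.7,4.8],"turn":0.9,"hand":9.3}
    - {"slide":[14.4,-41.7,4.8],"turn":0.9,"hand":9.3}
    - {"slide":[14.4,-41.7,4.8],"turn":0.9,"hand":9.3}
    - {"slide":[14.4,-41.7,4.8],"turn":0.9,"hand":9.3}
    - {"slide":[14.4,-41.7,4.8],"turn":0.9,"hand":9.3}
    - {"slide":[14.4,-41.7,4.8],"turn":0.9,"hand":9.3}
    - {"slide":[14.4,-41.7,4.8],"turn":0.9,"hand":9.3}
    - {"slide":[14.4,-41.7,4.8],"turn":0.9,"hand":9.3}

```text
time: 1.87
ee_pos: [0.5556, 0.1828, 0.1535]
ee_rot: [3.141, 0.001, -0.017]
wrist_force: [0.6, -0.9, -0.3]
gripper_width: 0.0927
grip_force: 0.0
```

Run:
```python
from h import *
im,c,s=snap("wrist","w2.png");im,c,s=snap("wrist","w2.png")
im,c,s=snap("wrist","w2.png")
print(s["ee_pos"],s["ee_rot"])
hsv=cv2.cvtColor(im,cv2.COLOR_BGR2HSV);H,S,V=cv2.split(hsv)
m=((H>14)&(H<32)&(S>90)&(V>60)).astype(np.uint8)*255
m[320:]=0
cs,_=cv2.findContours(m,0,2)
for q in sorted(cs,key=cv2.contourArea)[-2:]:
    r=cv2.minAreaRect(q);print(r)
    P=np.array([ray(c,p,.024)[:2] for p in q[:,0]])*1000;print('w',cv2.minAreaRect(P.astype(np.float32)))
```

```text
[0.555088   0.19113569 0.15264834] [-3.13532891e+00  6.41066917e-04 -4.06509430e-03]
((106.5, 314.5), (9.0, 29.0), 90.0)
w ((433.1896667480469, 393.0664367675781), (28.206937789916992, 10.075901985168457), 89.9786148071289)
((279.5, 175.0), (36.0, 55.0), 90.0)
w ((570.670166015625, 221.02072143554688), (46.43304443359375, 31.82402992248535), 87.53941345214844)
```

View pics/w2.png

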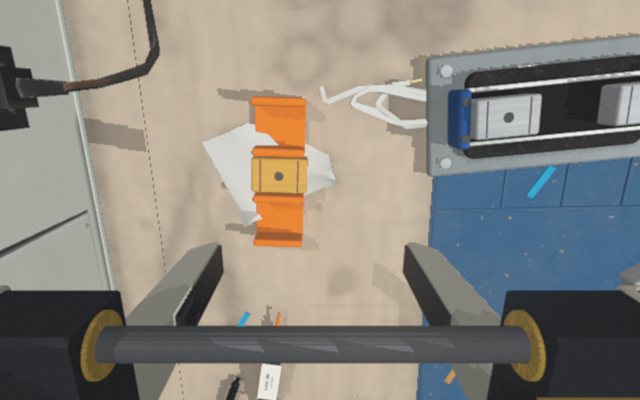

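Wrist view: the brass weight is at (279,176) in the orange caddy, square to the tool. The stand's end stop is at (458,118), tilted about 5°. I'm moving over the brass.

Run:
```python
from h import *
go(.5695,.2205,.06,0)
```

```text
slide [ 1.46 -3.45  9.28] turn -0.51 rows 2.4
```

>>> arm_command:
  commands:
    - {"slide":[1.3,-2.8,5],"turn":-0.2,"hand":9.3}
    - {"slide":[1.3,-2.8,9],"turn":-0.2,"hand":9.3}
    - {"slide":[1.3,-2.8,9],"turn":-0.2,"hand":9.3}
    - {"slide":[1.3,-2.8,9],"turn":-0.2,"hand":9.3}
    - {"slide":[1.3,-2.8,9],"turn":-0.2,"hand":9.3}

```text
time: 2.43
ee_pos: [0.5687, 0.2071, 0.0641]
ee_rot: [3.14, 0.001, -0.015]
wrist_force: [-0.1, -0.9, 0.6]
gripper_width: 0.0929
grip_force: 0.0
```

Run:
```python
from h import *
for i in range(3):
    im,c,s=snap("wrist","w3.png");print(s["ee_pos"],s["ee_rot"])
hsv=cv2.cvtColor(im,cv2.COLOR_BGR2HSV);H,S,V=cv2.split(hsv)
m=((H>16)&(H<32)&(S>90)&(V>60)).astype(np.uint8)*255
cs,_=cv2.findContours(m,0,2)
for q in sorted(cs,key=cv2.contourArea)[-2:]:
    r=cv2.minAreaRect(q);print(r)
    P=np.array([ray(c,p,.024)[:2] for p in q[:,0]])*1000;print('w',cv2.minAreaRect(P.astype(np.float32)))
```

```text
[0.56865893 0.20710473 0.06411351] [ 3.13970175e+00  1.23225559e-03 -1.49146099e-02]
[0.56980224 0.20756312 0.06551607] [ 3.14108110e+00 -1.89524342e-03 -1.50304753e-02]
[0.57025573 0.20800479 0.06624178] [-3.14122776 -0.00342789 -0.01491205]
((526.0191650390625, 345.32598876953125), (74.0263900756836, 36.2318229675293), 80.31121826171875)
w ((480.62860107421875, 61.00183868408203), (64.44853973388672, 24.621807098388672), 15.936080932617188)
((292.5, 227.5), (75.0, 49.0), 0.0)
w ((571.7069091796875, 221.45668029785156), (46.9328498840332, 32.82423400878906), 89.114013671875)
```

View pics/w3.png

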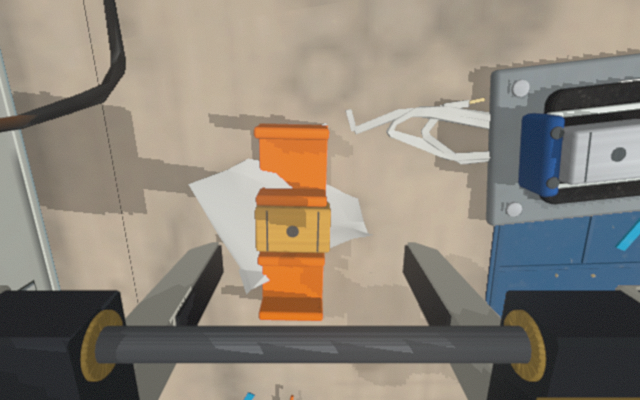

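>>> arm_command:
  commands:
    - {"slide":[0.1,-1.4,0],"turn":0,"hand":9.3}
    - {"slide":[0.1,-1.4,2.5],"turn":0,"hand":9.3}
    - {"slide":[0.1,-1.4,4.5],"turn":0,"hand":9.3}
    - {"slide":[0.1,-1.4,5.5],"turn":0,"hand":9.3}
    - {"slide":[0.1,-1.4,5.8],"turn":0,"hand":9.3}
    - {"slide":[0.1,-1.4,5.8],"turn":0,"hand":9.3}
    - {"slide":[0.1,-1.4,5.8],"turn":0,"hand":9.3}

```text
time: 3.17
ee_pos: [0.5708, 0.2238, 0.0071]
ee_rot: [-3.141, -0.002, -0.013]
wrist_force: [0.8, 0.9, -0.5]
gripper_width: 0.0932
grip_force: 0.0
```

Run:
```python
from h import *
for i in range(4): im,c,s=snap("wrist","w4.png");print(s["ee_pos"],s["ee_rot"])
```

```text
[0.57075198 0.22377991 0.00712557] [-3.14073351e+00 -1.86135642e-03 -1.28023371e-02]
[0.57097027 0.22378538 0.00738693] [-3.14049151e+00 -2.45085621e-03 -1.29069154e-02]
[0.57092779 0.22368894 0.00741492] [-3.14051417e+00 -2.42853273e-03 -1.29662516e-02]
[0.57080818 0.22362475 0.00733309] [-3.14056687e+00 -2.24117845e-03 -1.29797393e-02]
```

>>> arm_command:
  commands:
    - {"slide":[0,0.25,0.3],"turn":0,"hand":9.3}
    - {"slide":[0,0.25,0.3],"turn":0,"hand":6}
    - {"slide":[0,0.25,0.3],"turn":0,"hand":5.2}
    - {"slide":[0,0.25,0.3],"turn":0,"hand":3}
    - {"slide":[0,0.25,0.3],"turn":0,"hand":3}
    - {"slide":[0,0.25,0.3],"turn":0,"hand":3}
    - {"slide":[0,0.25,0.3],"turn":0,"hand":3}
    - {"slide":[0,0.25,0.3],"turn":0,"hand":3}
    - {"slide":[0,0.25,0.3],"turn":0,"hand":3}
  grip_force: 30

```text
time: 4.12
ee_pos: [0.5698, 0.2209, 0.0031]
ee_rot: [-3.141, 0.0, -0.013]
wrist_force: [0.3, -0.2, -0.6]
gripper_width: 0.0478
grip_force: 29.9
```

The fingertips sit below the underside of the bar, so I'll open, raise 4 mm and grip again. Then the bar can be put down rather than dropped.

>>> arm_command:
  commands:
    - {"slide":[0,0,0],"turn":0,"hand":5.6}
    - {"slide":[0,0,0],"turn":0,"hand":5.6}
    - {"slide":[0,0,-0.4],"turn":0,"hand":5.6}
    - {"slide":[0,0,-0.4],"turn":0,"hand":5.6}
    - {"slide":[0,0,-0.4],"turn":0,"hand":3}
    - {"slide":[0,0,-0.4],"turn":0,"hand":3}
    - {"slide":[0,0,-0.4],"turn":0,"hand":3}
    - {"slide":[0,0,-0.4],"turn":0,"hand":3}
  grip_force: 35

```text
time: 4.78
ee_pos: [0.5699, 0.2208, 0.0072]
ee_rot: [-3.141, -0.0, -0.013]
wrist_force: [0.0, -1.1, 0.9]
gripper_width: 0.0477
grip_force: 34.9
```

>>> arm_command:
  commands:
    - {"slide":[0,0,-1],"turn":0,"hand":3}
    - {"slide":[0,0,-2.5],"turn":0,"hand":3}
    - {"slide":[0,0,-5],"turn":0,"hand":3}
    - {"slide":[0,0,-7.5],"turn":0,"hand":3}
    - {"slide":[0,0,-9],"turn":0,"hand":3}
    - {"slide":[0,0,-9],"turn":0,"hand":3}

```text
time: 5.28
ee_pos: [0.572, 0.2216, 0.1008]
ee_rot: [-3.139, -0.007, -0.013]
wrist_force: [0.4, 0.5, -2.3]
gripper_width: 0.048
grip_force: 34.9
```

Run:
```python
from h import *
im,c,s=snap("wrist","w5.png");im,c,s=snap("wrist","w5.png");print(s["ee_pos"],s["ee_rot"],s["gripper_width"])
go(.47,.02,.07,0)
# stand pose from wrist/top: blue stops in top image
im=cv2.imread('pics/top1.png');c=cam("top");H,S,V=cv2.split(cv2.cvtColor(im,cv2.COLOR_BGR2HSV))
m=((H>105)&(H<122)&(S>120)&(V>60)).astype(np.uint8)*255
k=np.zeros_like(m);k[180:212,252:332]=m[180:212,252:332]
cs,_=cv2.findContours(k,0,1)
for q in cs:
    if cv2.contourArea(q)>10:
        P=np.array([ray(c,p,.038)[:2] for p in q[:,0]])*1000;print(cv2.boundingRect(q),cv2.minAreaRect(P.astype(np.float32)))
```

```text
[0.57065092 0.22109133 0.09865189] [-3.14023025e+00 -3.01599065e-03 -1.28599846e-02] 0.04740575853423109
slide [-9.67 20.18  2.71] turn -0.73 rows 5.4
(260, 199, 3, 10) ((615.494384765625, 73.68310546875), (23.62185287475586, 5.2042975425720215), 1.8163491487503052)
(322, 194, 4, 9) ((631.7898559570312, -88.2588882446289), (21.016847610473633, 7.785712718963623), 0.7762450575828552)
```

>>> arm_command:
  commands:
    - {"slide":[-9.9,20,2.7],"turn":-0.7,"hand":3}
    - {"slide":[-9.9,20,2.7],"turn":-0.7,"hand":3}
    - {"slide":[-9.9,20,2.7],"turn":-0.7,"hand":3}
    - {"slide":[-9.9,20,2.7],"turn":-0.7,"hand":3}
    - {"slide":[-9.9,20,2.7],"turn":-0.7,"hand":3}
    - {"slide":[-9.9,20,2.7],"turn":-0.7,"hand":3}
    - {"slide":[-9.9,20,5.5],"turn":-0.7,"hand":3}
    - {"slide":[-9.9,20,7],"turn":-0.7,"hand":3}
    - {"slide":[-9.9,20,8],"turn":-0.7,"hand":3}
    - {"slide":[-9.9,20,8],"turn":-0.7,"hand":3}

```text
time: 6.22
ee_pos: [0.4659, 0.022, 0.0145]
ee_rot: [3.141, 0.007, -0.0]
wrist_force: [-0.1, 0.6, -2.8]
gripper_width: 0.0475
grip_force: 34.9
```

Run:
```python
from h import *
for i in range(2): bot.snapshot("top")
s=bot.sense();print(s["ee_pos"],s["ee_rot"],s["gripper_width"],s["wrist_force"])
```

```text
[0.46788354 0.02240673 0.0164809 ] [-3.14151541e+00  1.69994877e-03  1.35479694e-04] 0.04736842226790308 [ 0.2984404   1.09471772 -3.1438877 ]
```

>>> arm_command:
  commands:
    - {"slide":[0,0,0.5],"turn":0,"hand":3}
    - {"slide":[0,0,0.8],"turn":0,"hand":3}
    - {"slide":[0,0,0.95],"turn":0,"hand":3}
    - {"slide":[0,0,1.05],"turn":0,"hand":3}
    - {"slide":[0,0,1.05],"turn":0,"hand":3}
    - {"slide":[0,0,1.05],"turn":0,"hand":3}

```text
time: 6.82
ee_pos: [0.4684, 0.0221, 0.0067]
ee_rot: [-3.142, -0.0, -0.0]
wrist_force: [0.9, -0.3, -3.5]
gripper_width: 0.0478
grip_force: 34.9
```

>>> arm_command:
  commands:
    - {"slide":[0,0,0.05],"turn":0,"hand":3}
    - {"slide":[0,0,0.1],"turn":0,"hand":3}
    - {"slide":[0,0,0.1],"turn":0,"hand":3}

```text
time: 7.07
ee_pos: [0.4685, 0.0221, 0.0062]
ee_rot: [-3.141, -0.001, -0.001]
wrist_force: [-1.8, -1.2, 3.6]
gripper_width: 0.0474
grip_force: 34.9
```

The force has changed sign, so the bar is on the mat. I'll release, rise and turn 90°.

>>> arm_command:
  commands:
    - {"slide":[0,0,0],"turn":0,"hand":6.5}
    - {"slide":[0,0,0],"turn":0,"hand":6.5}
    - {"slide":[0,0,0],"turn":0,"hand":6.5}
    - {"slide":[0,0,-2],"turn":0,"hand":6.5}
    - {"slide":[0,0,-5],"turn":0,"hand":6.5}
    - {"slide":[0,0,-9],"turn":-7,"hand":6.5}
    - {"slide":[0,0,-9],"turn":-14,"hand":6.5}
    - {"slide":[0,0,-9],"turn":-21,"hand":6.5}
    - {"slide":[0,0,-9],"turn":-28,"hand":6.5}
    - {"slide":[0,0,-9],"turn":-35,"hand":6.5}

```text
time: 7.9
ee_pos: [0.4684, 0.022, 0.0959]
ee_rot: [3.141, -0.001, 0.616]
wrist_force: [-0.6, -0.6, -0.3]
gripper_width: 0.0646
grip_force: 0.0
```

>>> arm_command:
  commands:
    - {"slide":[0,0,0],"turn":-55,"hand":6.5}
    - {"slide":[0,0,0],"turn":-55,"hand":6.5}
    - {"slide":[0,0,0],"turn":-55,"hand":6.5}
    - {"slide":[0,0,0],"turn":-55,"hand":6.5}
    - {"slide":[0,0,0],"turn":-55,"hand":6.5}
    - {"slide":[0,0,0],"turn":-55,"hand":6.5}
    - {"slide":[0,0,0],"turn":-55,"hand":6.5}
    - {"slide":[0,0,0],"turn":-55,"hand":6.5}
    - {"slide":[0,0,0],"turn":-55,"hand":6.5}

```text
time: 8.65
ee_pos: [0.4682, 0.0218, 0.0953]
ee_rot: [-3.141, -0.0, 1.571]
wrist_force: [0.5, -0.1, -0.5]
gripper_width: 0.065
grip_force: 0.0
```

```bash
cat >> h.py <<'E'
def bars(im,c,z,mask,amin=600):
    cs,_=cv2.findContours(mask.astype(np.uint8)*255,0,1)
    for q in cs:
        if cv2.contourArea(q)<amin: continue
        P=np.array([ray(c,p,z)[:2] for p in q[:,0]])*1000
        r=cv2.minAreaRect(P.astype(np.float32));b=cv2.boxPoints(r)
        e=max((b[1]-b[0],b[2]-b[1]),key=np.linalg.norm);yaw=(np.degrees(np.arctan2(-e[0],e[1]))+90)%180-90
        print('px',np.round(q[:,0].mean(0)),'world mm',np.round(r[0],1),'size',np.round(sorted(r[1]),1),'yaw',round(yaw,1))
def look(f,z,kind):
    for i in range(2): im,c,s=snap("wrist",f)
    print(s["time"],s["ee_pos"],s["ee_rot"])
    H,S,V=cv2.split(cv2.cvtColor(im,cv2.COLOR_BGR2HSV))
    m=(H>16)&(H<32)&(S>90)&(V>60) if kind=='brass' else (S<60)&(V>110)
    bars(im,c,z,m);return im,c,s
E
python3 - <<'E'
from h import *
look("w6.png",.023,'brass')
E
```

```text
8.7 [0.46821307 0.02184328 0.09539188] [-3.14127127e+00 -4.06054246e-04  1.56789823e+00]
px [465. 346.] world mm [589.4 -91.1] size [20.9 71.4] yaw 12.9
px [160. 345.] world mm [347.5 -90.3] size [21.3 71.3] yaw -12.5
px [311. 209.] world mm [468.1  25.2] size [29.  50.1] yaw -1.2
```

>>> arm_command:
  commands:
    - {"slide":[0,0,3],"turn":0,"hand":6.5}
    - {"slide":[0,0,6],"turn":0,"hand":6.5}
    - {"slide":[0,0,8],"turn":0,"hand":6.5}
    - {"slide":[0,0,8.7],"turn":0,"hand":6.5}
    - {"slide":[0,0,8.7],"turn":0,"hand":4.5}
    - {"slide":[0,0,8.7],"turn":0,"hand":3.5}
    - {"slide":[0,0,8.7],"turn":0,"hand":2}
    - {"slide":[0,0,8.7],"turn":0,"hand":2}
    - {"slide":[0,0,8.7],"turn":0,"hand":2}
    - {"slide":[0,0,8.7],"turn":0,"hand":2}
  grip_force: 30

```text
time: 9.58
ee_pos: [0.4682, 0.0218, 0.0093]
ee_rot: [3.141, 0.0, 1.57]
wrist_force: [0.4, -0.9, 6.4]
gripper_width: 0.0299
grip_force: 24.2
```

Run:
```python
from h import *
s=bot.sense();print(s["ee_pos"],s["ee_rot"],s["gripper_width"])
go(.6255,-.006,.13,95.75)
```

```text
[0.46817277 0.02184176 0.00925379] [3.14126771e+00 3.31585591e-04 1.56967850e+00] 0.029911596994471573
slide [ -2.77  15.74 -12.07] turn -5.81 rows 4.8
```

>>> arm_command:
  commands:
    - {"slide":[0,0,-1.5],"turn":0,"hand":2}
    - {"slide":[0,0,-5],"turn":0,"hand":2}
    - {"slide":[0,0,-9],"turn":0,"hand":2}
    - {"slide":[-8.5,16.3,-13],"turn":-5.8,"hand":2}
    - {"slide":[-8.5,16.3,-13],"turn":-5.8,"hand":2}
    - {"slide":[-8.5,16.3,-13],"turn":-5.8,"hand":2}
    - {"slide":[-8.5,16.3,-13],"turn":-5.8,"hand":2}
    - {"slide":[-8.5,16.3,-13],"turn":-5.8,"hand":2}
    - {"slide":[-8.5,16.3,-13],"turn":-5.8,"hand":2}
    - {"slide":[-8.5,16.3,-13],"turn":-5.8,"hand":2}
  grip_force: 35

```text
time: 10.42
ee_pos: [0.6309, -0.0642, 0.1376]
ee_rot: [-3.14, -0.0, 1.669]
wrist_force: [0.1, 0.8, -2.6]
gripper_width: 0.0295
grip_force: 35.0
```

Run:
```python
from h import *
im,c,s=look("w7.png",.044,'steel');print(s["gripper_width"])
H,S,V=cv2.split(cv2.cvtColor(im,cv2.COLOR_BGR2HSV))
print('blue');bars(im,c,.038,(H>105)&(H<122)&(S>120)&(V>60),150)
```

```text
10.4667 [ 0.62963905 -0.0628052   0.13746448] [-3.13825912e+00 -1.06595917e-03  1.67137916e+00]
px [320. 379.] world mm [ 653.1 -228. ] size [39.4 41.3] yaw 5.9
px [271. 380.] world mm [ 610.6 -232.4] size [36.  41.3] yaw 5.9
px [ 19. 382.] world mm [ 379.6 -256.3] size [38.9 42.8] yaw 4.0
px [588. 371.] world mm [ 890.1 -192.3] size [ 63.2 105.6] yaw -84.1
px [308. 347.] world mm [ 636.5 -193. ] size [ 18.8 112.6] yaw -84.1
px [303. 316.] world mm [ 636.5 -154.8] size [33.  57.3] yaw -84.1
px [  8. 308.] world mm [ 381.5 -177.2] size [18.4 38.6] yaw 5.8
px [123. 252.] world mm [ 483.5 -118.7] size [38.7 45.2] yaw 35.3
px [312. 188.] world mm [628.2 -49.6] size [30.5 36.7] yaw 5.8
px [395. 144.] world mm [734.3 -36.5] size [247.8 342.5] yaw -84.3
0.029762826832083426
blue
px [620. 113.] world mm [839.7  24.1] size [37.2 52.7] yaw 20.7
px [313.   7.] world mm [616.4  72.5] size [10.2 43.6] yaw -84.3
```

View pics/w7.png

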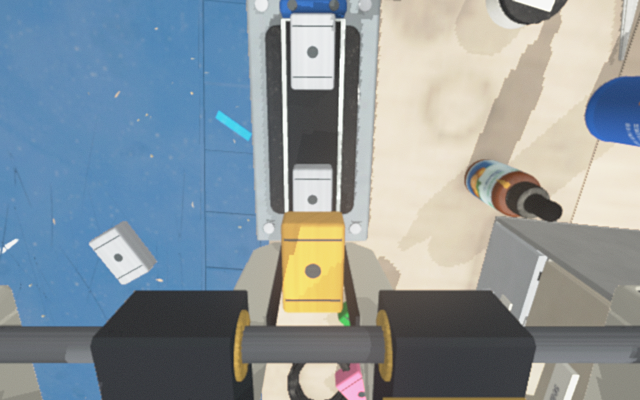

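The wrist view shows lower_left's hole at (312,51) and lower_right's at (312,199). The hole in the held brass is at (313,271). I'll use the hole centres and the known position of the held bar to remove the camera bias.

```bash
cat >> h.py <<'E'
def holes(im,c,s,pts,r=9):
    "darkest-blob centroid near each (u,v,z); returns tool-frame and world positions in mm"
    g=cv2.cvtColor(im,cv2.COLOR_BGR2GRAY);R=Ro.from_euler('xyz',[np.pi,0,s["ee_rot"][2]]).as_matrix();o=[]
    for u,v,z in pts:
        p=g[v-r:v+r+1,u-r:u+r+1].astype(float);w=np.clip(np.median(p)*.75-p,0,None);yy,xx=np.mgrid[-r:r+1,-r:r+1]
        uv=(u+(w*xx).sum()/w.sum(),v+(w*yy).sum()/w.sum());X=ray(c,uv,z)
        print(np.round(uv,1),'world',(X*1000).round(1),'tool',(R.T@(X-s["ee_pos"])*1000).round(1));o.append(X)
    return o
E
python3 - <<'E'
from h import *
im,c,s=snap("wrist","w8.png");print(s["ee_pos"],s["ee_rot"])
a,b,h=holes(im,c,s,[(312,51,.044),(312,199,.044),(313,271,s["ee_pos"][2]+.0137)])
d=a-b;print(np.hypot(d[0],d[1]),np.degrees(np.arctan2(-d[0],d[1])),(a+b)/2)
E
```

```text
[ 0.62924423 -0.0620777   0.13755939] [-3.13805146e+00 -1.11126254e-03  1.67291232e+00]
[313.   52.9] world [618.9  45.3  44. ] tool [107.8   0.7  93.6]
[312.5 200.2] world [629.1 -58.4  44. ] tool [ 3.7  0.3 93.6]
[312.6 270.5] world [629.9 -60.7 151.3] tool [  1.3   0.8 -13.7]
0.1041536154931958 5.620700327546901 [ 0.62402086 -0.00655748  0.044     ]
```

>>> arm_command:
  commands:
    - {"slide":[3,0,0],"turn":0,"hand":2}
    - {"slide":[5.4,0,1],"turn":0,"hand":2}
    - {"slide":[5.4,0,4],"turn":0,"hand":2}
    - {"slide":[5.4,0,6.5],"turn":0,"hand":2}
    - {"slide":[5.4,0,7.5],"turn":0,"hand":2}
    - {"slide":[5.4,0,7.5],"turn":0,"hand":2}
    - {"slide":[5.4,0,7.5],"turn":0,"hand":2}

```text
time: 11.15
ee_pos: [0.6255, -0.0092, 0.0637]
ee_rot: [-3.141, -0.0, 1.672]
wrist_force: [0.0, -0.4, -1.8]
gripper_width: 0.0297
grip_force: 35.0
```

Run:
```python
from h import *
for i in range(2): im,c,s=snap("wrist","w9.png")
print(s["ee_pos"],s["ee_rot"])
cv2.imwrite('pics/w9c.png',cv2.resize(im[60:320,200:440],(480,520)))
```

```text
[ 0.62653828 -0.0090816   0.06478015] [ 3.13958865e+00 -2.53393935e-04  1.67135529e+00]
```

View pics/w9c.png

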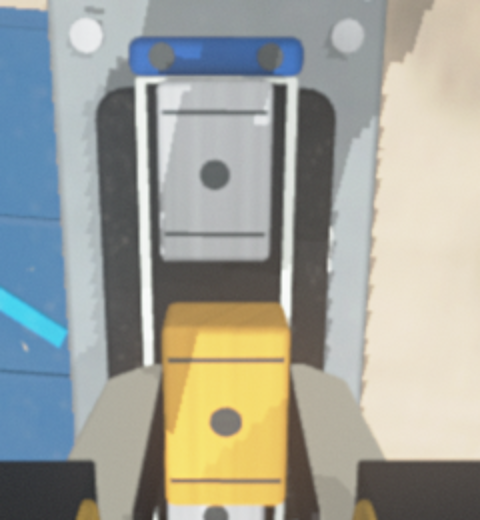

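Crop: lower_left's hole is at full-frame (307,147) and the brass hole at (313,270), with their edges parallel.

Run:
```python
from h import *
im,c,s=snap("wrist","w9.png");print(s["ee_pos"],s["ee_rot"])
a,h=holes(im,c,s,[(307,147,.044),(313,270,s["ee_pos"][2]+.0137)])
# ends of ll along column 307 edges; far edges of lr hidden
```

```text
[ 0.62699602 -0.00907828  0.06525072] [ 3.13841105e+00 -2.14578245e-04  1.67116489e+00]
[306.1 146.8] world [618.9  45.4  44. ] tool [55.  -2.6 21.3]
[312.7 270.6] world [627.6  -7.7  79. ] tool [  1.3   0.7 -13.7]
```

Run:
```python
from h import *
for i in range(6):
    im,c,s=snap("wrist","w9.png");print(s["ee_pos"].round(4),s["ee_rot"].round(4))
    if i%2: holes(im,c,s,[(307,147,.044),(313,270,s["ee_pos"][2]+.0137)])
```

```text
[ 0.6271 -0.0092  0.0654] [ 3.1381e+00 -1.0000e-04  1.6710e+00]
[ 0.627  -0.0092  0.0653] [ 3.1383 -0.      1.671 ]
[306.1 146.4] world [618.9  45.4  44. ] tool [55.2 -2.6 21.3]
[312.7 270.6] world [627.6  -7.8  79. ] tool [  1.3   0.7 -13.7]
[ 0.6268 -0.0093  0.0651] [3.1388 0.     1.671 ]
[ 0.6266 -0.0094  0.0648] [3.1393e+00 1.0000e-04 1.6710e+00]
[307.  146.4] world [618.9  45.4  44. ] tool [55.3 -2.1 20.8]
[312.6 270.6] world [627.2  -8.   78.5] tool [  1.3   0.7 -13.7]
[ 0.6264 -0.0094  0.0646] [3.1398e+00 1.0000e-04 1.6711e+00]
[ 0.6262 -0.0094  0.0643] [3.1404 0.     1.6712]
[307.8 146.6] world [618.9  45.4  44. ] tool [55.2 -1.7 20.3]
[312.6 270.6] world [626.8  -8.   78. ] tool [  1.3   0.7 -13.7]
```

>>> arm_command:
  commands:
    - {"slide":[0.13,-0.2,0],"turn":0,"hand":2}
    - {"slide":[0.13,-0.2,0.8],"turn":0,"hand":2}
    - {"slide":[0.13,-0.2,1.2],"turn":0,"hand":2}
    - {"slide":[0.13,-0.2,1.3],"turn":0,"hand":2}
    - {"slide":[0.13,-0.2,1.3],"turn":0,"hand":2}
    - {"slide":[0.13,-0.2,1.3],"turn":0,"hand":2}
    - {"slide":[0.13,-0.2,1.3],"turn":0,"hand":2}
    - {"slide":[0.13,-0.2,1.3],"turn":0,"hand":2}

```text
time: 12.27
ee_pos: [0.6239, -0.0081, 0.0508]
ee_rot: [3.141, -0.0, 1.671]
wrist_force: [-0.1, 0.4, -2.7]
gripper_width: 0.0294
grip_force: 35.0
```

Run:
```python
from h import *
g=None
for i in range(5):
    im,c,s=snap("wrist","w10.png");print(s["ee_pos"].round(4),s["ee_rot"].round(4))
u,v=proj(c,[.6189,.0454,.044]).round().astype(int);print(u,v)
holes(im,c,s,[(u,v,.044),(313,270,s["ee_pos"][2]+.0137)])
```

```text
[ 0.6239 -0.0081  0.0508] [ 3.1411e+00 -1.0000e-04  1.6715e+00]
[ 0.6239 -0.0081  0.0508] [ 3.1411e+00 -1.0000e-04  1.6715e+00]
[ 0.6239 -0.0082  0.0507] [ 3.1412 -0.      1.6714]
[ 0.6238 -0.0082  0.0507] [ 3.1413e+00 -1.0000e-04  1.6714e+00]
[ 0.6238 -0.0082  0.0507] [ 3.1413 -0.      1.6714]
312 154
[315. 148.] world [620.   48.3  44. ] tool [56.6  1.9  6.7]
[312.7 270.5] world [624.4  -6.8  64.4] tool [  1.3   0.8 -13.7]
```

>>> arm_command:
  commands:
    - {"slide":[0,0,0.6],"turn":0,"hand":2}
    - {"slide":[0,0,1.2],"turn":0,"hand":2}
    - {"slide":[0,0,1.7],"turn":0,"hand":2}
    - {"slide":[0,0,1.9],"turn":0,"hand":2}
    - {"slide":[0,0,1.95],"turn":0,"hand":2}
    - {"slide":[0,0,2],"turn":0,"hand":2}
    - {"slide":[0,0,2],"turn":0,"hand":2}
    - {"slide":[0,0,2],"turn":0,"hand":2}

```text
time: 13.18
ee_pos: [0.6239, -0.0081, 0.0306]
ee_rot: [3.141, -0.0, 1.672]
wrist_force: [-0.1, -0.1, -4.0]
gripper_width: 0.0296
grip_force: 35.0
```

>>> arm_command:
  commands:
    - {"slide":[0,0,0.05],"turn":0,"hand":2}
    - {"slide":[0,0,0.1],"turn":0,"hand":2}
    - {"slide":[0,0,0.1],"turn":0,"hand":2}

```text
time: 13.43
ee_pos: [0.6239, -0.0081, 0.0304]
ee_rot: [3.141, 0.0, 1.671]
wrist_force: [-0.6, -0.8, 2.8]
gripper_width: 0.0297
grip_force: 35.0
```

Contact is made. Releasing and rising.

>>> arm_command:
  commands:
    - {"slide":[0,0,0],"turn":0,"hand":4.5}
    - {"slide":[0,0,0],"turn":0,"hand":4.5}
    - {"slide":[0,0,0],"turn":0,"hand":4.5}
    - {"slide":[0,0,-1.5],"turn":0,"hand":4.5}
    - {"slide":[0,0,-4],"turn":0,"hand":6.5}
    - {"slide":[0,0,-8],"turn":0,"hand":6.5}
    - {"slide":[-6,0,-11],"turn":0,"hand":6.5}
    - {"slide":[-7,0,-11],"turn":0,"hand":6.5}
    - {"slide":[-7,0,-11],"turn":0,"hand":6.5}
    - {"slide":[-7,0,-11],"turn":0,"hand":6.5}

```text
time: 14.27
ee_pos: [0.6314, -0.0816, 0.1401]
ee_rot: [3.14, 0.002, 1.665]
wrist_force: [0.3, 0.4, -0.5]
gripper_width: 0.0652
grip_force: 0.0
```

Run:
```python
from h import *
im,c,s=snap("wrist","w11.png");print(s["ee_pos"],s["ee_rot"])
a=[proj(c,[.6189,.0454,.044]),proj(c,[.624,-.0065,.044]),proj(c,[.6291,-.0584,.044])]
holes(im,c,s,[(*p.round().astype(int),.044) for p in a])
cv2.imwrite('pics/w11c.png',cv2.resize(im[0:260,180:460],(560,520)))
go(.4695,-.134,.1,124.5)
```

```text
[ 0.63135273 -0.08163373  0.14006356] [3.13985817e+00 2.05052049e-03 1.66536176e+00]
[310.8  20.8] world [619.   45.3  44. ] tool [127.5  -0.3  96.1]
[311.8 102.8] world [624.6  -7.   44. ] tool [74.9  0.3 96.1]
[311.5 173.9] world [629.2 -58.4  44. ] tool [23.3  0.  96.1]
slide [ -3.92 -16.59   3.94] turn -28.86 rows 4.2
```

View pics/w11c.png

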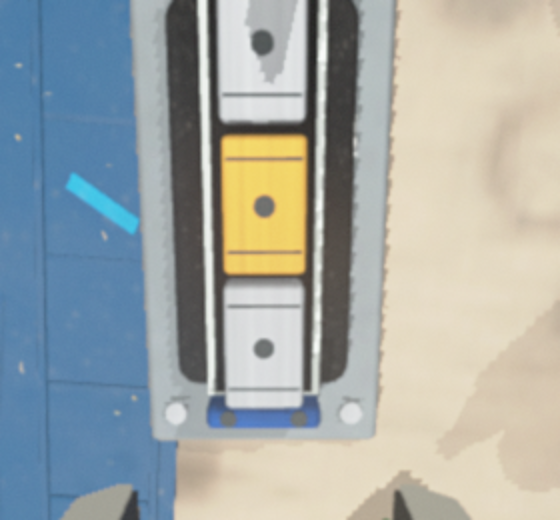

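Crop: the brass, hole at (264,206), lies in line between the two steels. Next is steel_bar_1.

>>> arm_command:
  commands:
    - {"slide":[-3.9,-16.6,1],"turn":-28.9,"hand":6.5}
    - {"slide":[-3.9,-16.6,1],"turn":-28.9,"hand":6.5}
    - {"slide":[-3.9,-16.6,3.9],"turn":-28.9,"hand":6.5}
    - {"slide":[-3.9,-16.6,3.9],"turn":-28.9,"hand":6.5}
    - {"slide":[-3.9,-16.6,3.9],"turn":-28.9,"hand":6.5}
    - {"slide":[-3.9,-16.6,3.9],"turn":-28.9,"hand":6.5}
    - {"slide":[-3.9,-16.6,3.9],"turn":-28.9,"hand":6.5}

```text
time: 14.9
ee_pos: [0.4705, -0.132, 0.1007]
ee_rot: [3.14, -0.001, 2.176]
wrist_force: [0.6, 0.5, 0.4]
gripper_width: 0.0647
grip_force: 0.0
```

Run:
```python
from h import *
for i in range(3): snap("wrist","w12.png")
im,c,s=look("w12.png",.023,'steel')
u=proj(c,[.4695,-.134,.023]).round().astype(int);print(u)
holes(im,c,s,[(*u,.023)],14)
```

```text
15.1 [ 0.47197267 -0.13190357  0.10121839] [3.13839956e+00 1.15900950e-03 2.17748161e+00]
px [249. 387.] world mm [ 521.1 -294.8] size [34.6 38.7] yaw 7.9
px [199. 378.] world mm [ 483.1 -310.6] size [24.7 37.9] yaw 34.6
px [628. 382.] world mm [ 783.3 -103.2] size [25.2 39.2] yaw 34.7
px [392. 382.] world mm [ 610.4 -222.3] size [39.  90.4] yaw -55.4
px [277. 350.] world mm [ 536.4 -234.5] size [ 18.8 239.9] yaw -55.4
px [212. 286.] world mm [ 440.1 -226.5] size [33.3 87.8] yaw 12.7
px [304. 205.] world mm [ 465.9 -132.2] size [30.4 51.6] yaw 35.5
px [629. 135.] world mm [615.8  31. ] size [24.5 50.1] yaw 49.9
px [542. 203.] world mm [587.9 -52.2] size [187.8 252.6] yaw 49.9
px [28. 91.] world mm [ 264.5 -182. ] size [ 48.6 172.1] yaw 1.2
[307 211]
[303.6 209. ] world [ 467.  -134.1   23. ] tool [ 1.  -5.3 78.2]
```

>>> arm_command:
  commands:
    - {"slide":[-0.05,-0.5,2],"turn":0,"hand":6.5}
    - {"slide":[-0.05,-0.5,5],"turn":0,"hand":6.5}
    - {"slide":[-0.05,-0.5,7.5],"turn":0,"hand":6.5}
    - {"slide":[-0.05,-0.5,8.8],"turn":0,"hand":6.5}
    - {"slide":[-0.05,-0.5,9.1],"turn":0,"hand":6.5}
    - {"slide":[-0.05,-0.5,9.1],"turn":0,"hand":6.5}
    - {"slide":[-0.05,-0.5,9.1],"turn":0,"hand":6.5}
    - {"slide":[-0.05,-0.5,9.1],"turn":0,"hand":6.5}

```text
time: 15.82
ee_pos: [0.4669, -0.1364, 0.0106]
ee_rot: [3.14, 0.002, 2.176]
wrist_force: [0.4, 0.5, -0.0]
gripper_width: 0.065
grip_force: 0.0
```

Run:
```python
from h import *
s=bot.sense();print(s["ee_pos"],s["ee_rot"])
go(.4669,-.1354,.008,125)
```

```text
[ 0.46690386 -0.1364236   0.01059026] [3.13963053e+00 1.62158402e-03 2.17608036e+00]
slide [0.08 0.06 0.26] turn -0.32 rows 0.1
```

>>> arm_command:
  commands:
    - {"slide":[0.08,0.05,0.2],"turn":0,"hand":5}
    - {"slide":[0.08,0.05,0.2],"turn":0,"hand":4}
    - {"slide":[0.08,0.05,0.2],"turn":0,"hand":3.4}
    - {"slide":[0.08,0.05,0.2],"turn":0,"hand":2}
    - {"slide":[0.08,0.05,0.2],"turn":0,"hand":2}
    - {"slide":[0.08,0.05,0.2],"turn":0,"hand":2}
    - {"slide":[0.08,0.05,0.2],"turn":0,"hand":2}
    - {"slide":[0.08,0.05,0.2],"turn":0,"hand":2}
  grip_force: 35

```text
time: 16.48
ee_pos: [0.4659, -0.1356, 0.0077]
ee_rot: [3.141, 0.0, 2.176]
wrist_force: [-0.3, -0.4, 0.7]
gripper_width: 0.0293
grip_force: 35.0
```

Run:
```python
from h import *
s=bot.sense();print(s["ee_pos"],s["ee_rot"],s["gripper_width"])
go(.6211,.0181,.13,95.6)
```

```text
[ 0.46591418 -0.13559425  0.00766698] [3.14104308e+00 2.26919404e-04 2.17589323e+00] 0.0292930636836055
slide [  3.81  21.51 -12.22] turn 29.07 rows 6.0
```

>>> arm_command:
  commands:
    - {"slide":[0,0,-1.5],"turn":0,"hand":2}
    - {"slide":[0,0,-5],"turn":0,"hand":2}
    - {"slide":[0,0,-9],"turn":0,"hand":2}
    - {"slide":[3.8,21.5,-11],"turn":29.1,"hand":2}
    - {"slide":[3.8,21.5,-11],"turn":29.1,"hand":2}
    - {"slide":[3.8,21.5,-11],"turn":29.1,"hand":2}
    - {"slide":[3.8,21.5,-11],"turn":29.1,"hand":2}
    - {"slide":[3.8,21.5,-11],"turn":29.1,"hand":2}
    - {"slide":[3.8,21.5,-11],"turn":29.1,"hand":2}
    - {"slide":[3.8,21.5,-9.5],"turn":29.1,"hand":2}

```text
time: 17.32
ee_pos: [0.625, 0.0246, 0.1051]
ee_rot: [3.133, -0.005, 1.674]
wrist_force: [0.0, -0.6, -2.3]
gripper_width: 0.0298
grip_force: 35.0
```

>>> arm_command:
  commands:
    - {"slide":[0,0,0],"turn":0,"hand":2}
    - {"slide":[0,0,1],"turn":0,"hand":2}
    - {"slide":[0,0,2],"turn":0,"hand":2}
    - {"slide":[0,0,2],"turn":0,"hand":2}
    - {"slide":[0,0,2],"turn":0,"hand":2}
    - {"slide":[0,0,2],"turn":0,"hand":2}
    - {"slide":[0,0,2],"turn":0,"hand":2}
    - {"slide":[0,0,2],"turn":0,"hand":2}
    - {"slide":[0,0,2],"turn":0,"hand":2}
    - {"slide":[0,0,2],"turn":0,"hand":2}

```text
time: 18.15
ee_pos: [0.621, 0.018, 0.0829]
ee_rot: [3.141, -0.0, 1.668]
wrist_force: [0.7, 0.2, -3.0]
gripper_width: 0.0301
grip_force: 35.0
```

```bash
cat >> h.py <<'E'
def held(f,off,tx,ty,yaw):
    "hole of the held bar (top at TCP+20mm-off) against wanted measured position"
    for i in range(2): im,c,s=snap("wrist",f)
    print(s["time"],s["ee_pos"].round(4),s["ee_rot"].round(4),s["gripper_width"])
    h,=holes(im,c,s,[(313,270,s["ee_pos"][2]+.02-off)])
    # edges of the held bar's top for yaw
    d=np.array([tx,ty])-h[:2];y=s["ee_rot"][2]
    print('needed slide mm x %.1f y %.1f turn %.1f'%(1000*(d@[np.cos(y),np.sin(y)]),1000*(d@[np.sin(y),-np.cos(y)]),np.degrees(y)-yaw))
    return im,c,s
E
python3 - <<'E'
from h import *
held("w13.png",.0047,.6217,.0192,95.6)
E
```

```text
18.2 [0.621  0.018  0.0828] [ 3.1411 -0.      1.668 ] 0.029582445077165658
[313.  272.4] world [621.7  19.3  98.1] tool [  1.2   0.9 -15.3]
needed slide mm x -0.0 y -0.0 turn -0.0
```

The bar is over the target. Descending.

>>> arm_command:
  commands:
    - {"slide":[0,0,1],"turn":0,"hand":2}
    - {"slide":[0,0,2],"turn":0,"hand":2}
    - {"slide":[0,0,2.8],"turn":0,"hand":2}
    - {"slide":[0,0,3.2],"turn":0,"hand":2}
    - {"slide":[0,0,3.3],"turn":0,"hand":2}
    - {"slide":[0,0,3.35],"turn":0,"hand":2}
    - {"slide":[0,0,3.35],"turn":0,"hand":2}
    - {"slide":[0,0,3.35],"turn":0,"hand":2}

```text
time: 18.92
ee_pos: [0.6212, 0.0181, 0.0489]
ee_rot: [3.141, -0.0, 1.668]
wrist_force: [-0.9, 0.0, -3.1]
gripper_width: 0.03
grip_force: 35.0
```

>>> arm_command:
  commands:
    - {"slide":[0,0,0.05],"turn":0,"hand":2}
    - {"slide":[0,0,0.05],"turn":0,"hand":2}
    - {"slide":[0,0,0.05],"turn":0,"hand":2}

```text
time: 19.17
ee_pos: [0.6213, 0.018, 0.0488]
ee_rot: [3.141, -0.0, 1.668]
wrist_force: [1.1, 0.5, -2.4]
gripper_width: 0.0295
grip_force: 35.0
```

>>> arm_command:
  commands:
    - {"slide":[0,0,0.05],"turn":0,"hand":2}
    - {"slide":[0,0,0.1],"turn":0,"hand":2}
    - {"slide":[0,0,0.1],"turn":0,"hand":2}

```text
time: 19.42
ee_pos: [0.6213, 0.018, 0.0487]
ee_rot: [3.14, 0.0, 1.668]
wrist_force: [-1.9, 0.2, 4.8]
gripper_width: 0.0298
grip_force: 35.0
```

Contact. Releasing, then rising to view from the -y side.

>>> arm_command:
  commands:
    - {"slide":[0,0,0],"turn":0,"hand":4.5}
    - {"slide":[0,0,0],"turn":0,"hand":4.5}
    - {"slide":[0,0,0],"turn":0,"hand":4.5}
    - {"slide":[0,0,-1.5],"turn":0,"hand":4.5}
    - {"slide":[0,0,-4],"turn":0,"hand":6.5}
    - {"slide":[-2,0,-8],"turn":0,"hand":6.5}
    - {"slide":[-6,0,-9],"turn":0,"hand":6.5}
    - {"slide":[-9,0,-9],"turn":0,"hand":6.5}
    - {"slide":[-9,0,-9],"turn":0,"hand":6.5}
    - {"slide":[-9,0,-9],"turn":0,"hand":6.5}

```text
time: 20.25
ee_pos: [0.6295, -0.0755, 0.1371]
ee_rot: [-3.141, 0.002, 1.662]
wrist_force: [-0.3, 0.7, -0.6]
gripper_width: 0.0652
grip_force: 0.0
```

Run:
```python
from h import *
for i in range(3): im,c,s=snap("wrist","w14.png")
print(s["ee_pos"],s["ee_rot"])
P=[[.6189,.0454,.044],[.6217,.0192,.064],[.6246,-.007,.044],[.6291,-.0584,.044]]
holes(im,c,s,[(*proj(c,p).round().astype(int),p[2]) for p in P[1:2]+P[3:]])
go(.5285,-.316,.1,98.7)
```

```text
[ 0.62922753 -0.07056986  0.13712833] [-3.14107766e+00 -1.61337612e-03  1.66876412e+00]
[313.8  79.9] world [621.9  19.1  64. ] tool [89.9  1.5 73.1]
[313.2 189.7] world [629.2 -58.4  44. ] tool [12.1  1.1 93.1]
slide [-23.52 -12.47   3.68] turn -3.0 rows 6.4
```

>>> arm_command:
  commands:
    - {"slide":[-23.6,-12.5,1],"turn":-3,"hand":6.5}
    - {"slide":[-23.6,-12.5,1],"turn":-3,"hand":6.5}
    - {"slide":[-23.6,-12.5,1],"turn":-3,"hand":6.5}
    - {"slide":[-23.6,-12.5,3.7],"turn":-3,"hand":6.5}
    - {"slide":[-23.6,-12.5,3.7],"turn":-3,"hand":6.5}
    - {"slide":[-23.6,-12.5,3.7],"turn":-3,"hand":6.5}
    - {"slide":[-23.6,-12.5,3.7],"turn":-3,"hand":6.5}
    - {"slide":[-23.6,-12.5,3.7],"turn":-3,"hand":6.5}
    - {"slide":[-23.6,-12.5,3.7],"turn":-3,"hand":6.5}
    - {"slide":[-23.6,-12.5,3.7],"turn":-3,"hand":6.5}

```text
time: 21.23
ee_pos: [0.5297, -0.3155, 0.1009]
ee_rot: [3.14, -0.002, 1.724]
wrist_force: [0.8, 0.6, -0.3]
gripper_width: 0.0651
grip_force: 0.0
```

Run:
```python
from h import *
for i in range(5): snap("wrist","w15.png")
im,c,s=look("w15.png",.023,'steel')
u=proj(c,[.5275,-.316,.023]).round().astype(int);print(u)
X,=holes(im,c,s,[(*u,.023)],14)
y=s["ee_rot"][2];t=X-.001*np.array([np.cos(y),np.sin(y),0])-.0008*np.array([np.sin(y),-np.cos(y),0])
print(t);go(t[0],t[1],.008,98.7)
```

```text
21.5333 [ 0.52887019 -0.31733441  0.1008831 ] [ 3.14092274e+00 -1.13170675e-04  1.72265964e+00]
px [324. 380.] world mm [ 552.7 -467.4] size [ 38.9 212.7] yaw -81.4
px [629. 372.] world mm [ 817.6 -417.1] size [24.7 59. ] yaw 9.3
px [305. 347.] world mm [ 540.8 -436. ] size [ 20.7 237.3] yaw -81.4
px [313. 300.] world mm [ 544.4 -391.2] size [ 53.  126.6] yaw -88.1
px [116. 277.] world mm [ 390.3 -399.4] size [ 80.2 198.2] yaw -83.6
px [309. 206.] world mm [ 526.3 -313.9] size [29.7 52.1] yaw 7.0
px [513. 178.] world mm [ 680.7 -274.1] size [212.6 232.6] yaw 8.6
[310 209]
[308.9 209.4] world [ 526.8 -316.3   23. ] tool [ 1.4 -1.9 77.9]
[ 0.52612136 -0.31739583  0.023     ]
slide [ 0.07 -0.25  9.28] turn -0.04 rows 2.2
```

>>> arm_command:
  commands:
    - {"slide":[0.05,-0.25,2],"turn":0.6,"hand":6.5}
    - {"slide":[0.05,-0.25,5],"turn":0.6,"hand":6.5}
    - {"slide":[0.05,-0.25,7.5],"turn":0.6,"hand":6.5}
    - {"slide":[0.05,-0.25,8.8],"turn":0.6,"hand":6.5}
    - {"slide":[0.05,-0.25,9.2],"turn":0.6,"hand":6.5}
    - {"slide":[0.05,-0.25,9.2],"turn":0.6,"hand":6.5}
    - {"slide":[0.05,-0.25,9.2],"turn":0.6,"hand":6.5}
    - {"slide":[0.05,-0.25,9.2],"turn":0.6,"hand":6.5}

```text
time: 22.25
ee_pos: [0.5269, -0.3189, 0.0102]
ee_rot: [3.139, 0.002, 1.71]
wrist_force: [-0.5, -0.3, 0.6]
gripper_width: 0.065
grip_force: 0.0
```

Run:
```python
from h import *
go(.5261,-.3174,.008,98.1)
```

```text
slide [ 0.16 -0.06  0.22] turn -0.13 rows 0.1
```

>>> arm_command:
  commands:
    - {"slide":[0.12,-0.05,0.2],"turn":0,"hand":5}
    - {"slide":[0.12,-0.05,0.2],"turn":0,"hand":4}
    - {"slide":[0.12,-0.05,0.2],"turn":0,"hand":3.4}
    - {"slide":[0.12,-0.05,0.2],"turn":0,"hand":2}
    - {"slide":[0.12,-0.05,0.2],"turn":0,"hand":2}
    - {"slide":[0.12,-0.05,0.2],"turn":0,"hand":2}
    - {"slide":[0.12,-0.05,0.2],"turn":0,"hand":2}
    - {"slide":[0.12,-0.05,0.2],"turn":0,"hand":2}
  grip_force: 35

```text
time: 22.92
ee_pos: [0.5252, -0.3175, 0.0067]
ee_rot: [3.141, 0.0, 1.71]
wrist_force: [0.6, 0.3, 0.8]
gripper_width: 0.0294
grip_force: 35.0
```

Run:
```python
from h import *
s=bot.sense();print(s["ee_pos"],s["ee_rot"],s["gripper_width"])
go(.6262,-.0337,.12,95.6)
```

```text
[ 0.52518534 -0.3174509   0.00669548] [3.14095436e+00 1.52053215e-04 1.70992718e+00] 0.029431356368509486
slide [ 26.7   13.95 -11.33] turn 2.37 rows 7.7
```

>>> arm_command:
  commands:
    - {"slide":[0,0,-1.5],"turn":0,"hand":2}
    - {"slide":[0,0,-5],"turn":0,"hand":2}
    - {"slide":[2,1,-9],"turn":0,"hand":2}
    - {"slide":[26.7,14,-12],"turn":2.4,"hand":2}
    - {"slide":[26.7,14,-12],"turn":2.4,"hand":2}
    - {"slide":[26.7,14,-12],"turn":2.4,"hand":2}
    - {"slide":[26.7,14,-12],"turn":2.4,"hand":2}
    - {"slide":[26.7,14,-12],"turn":2.4,"hand":2}
    - {"slide":[26.7,14,-12],"turn":2.4,"hand":2}
    - {"slide":[26.7,14,-12],"turn":2.4,"hand":2}

```text
time: 23.75
ee_pos: [0.6265, -0.0293, 0.1265]
ee_rot: [-3.141, -0.002, 1.671]
wrist_force: [-0.0, 0.6, -2.3]
gripper_width: 0.0298
grip_force: 35.0
```

Run:
```python
from h import *
go(.6262,-.0337,.09,95.6)
```

```text
slide [-0.45 -0.08  3.65] turn 0.15 rows 0.9
```

>>> arm_command:
  commands:
    - {"slide":[0,0,0],"turn":0,"hand":2}
    - {"slide":[0,0,1],"turn":0,"hand":2}
    - {"slide":[0,0,2.5],"turn":0,"hand":2}
    - {"slide":[0,0,3.3],"turn":0,"hand":2}
    - {"slide":[0,0,3.3],"turn":0,"hand":2}
    - {"slide":[0,0,3.3],"turn":0,"hand":2}
    - {"slide":[0,0,3.3],"turn":0,"hand":2}
    - {"slide":[0,0,3.3],"turn":0,"hand":2}
    - {"slide":[0,0,3.3],"turn":0,"hand":2}
    - {"slide":[0,0,3.3],"turn":0,"hand":2}

```text
time: 24.58
ee_pos: [0.6268, -0.0337, 0.0942]
ee_rot: [3.14, 0.0, 1.668]
wrist_force: [0.6, 0.2, -2.3]
gripper_width: 0.0295
grip_force: 35.0
```

Run:
```python
from h import *
im,c,s=held("w16.png",.0037,.6269,-.0327,95.6)
u=proj(c,[.6219,.0191,.064]).round().astype(int)
holes(im,c,s,[(*u,.064)])
```

```text
24.6333 [ 0.6267 -0.0337  0.094 ] [3.1407e+00 1.0000e-04 1.6679e+00] 0.029589630394965802
[312.6 273.8] world [627.3 -32.6 110.3] tool [  1.    0.7 -16.3]
needed slide mm x -0.1 y -0.4 turn -0.0
[311.7 148. ] world [621.9  19.1  64. ] tool [53.   0.3 30. ]
```

>>> arm_command:
  commands:
    - {"slide":[0,-0.03,1.5],"turn":0,"hand":2}
    - {"slide":[0,-0.03,2.8],"turn":0,"hand":2}
    - {"slide":[0,-0.03,3.8],"turn":0,"hand":2}
    - {"slide":[0,-0.03,4.2],"turn":0,"hand":2}
    - {"slide":[0,-0.03,4.4],"turn":0,"hand":2}
    - {"slide":[0,-0.03,4.5],"turn":0,"hand":2}
    - {"slide":[0,-0.03,4.5],"turn":0,"hand":2}
    - {"slide":[0,-0.03,4.5],"turn":0,"hand":2}

```text
time: 25.35
ee_pos: [0.6267, -0.0335, 0.0491]
ee_rot: [3.14, -0.0, 1.668]
wrist_force: [-0.4, -0.5, -2.9]
gripper_width: 0.0295
grip_force: 35.0
```

>>> arm_command:
  commands:
    - {"slide":[0,0,0.05],"turn":0,"hand":2}
    - {"slide":[0,0,0.05],"turn":0,"hand":2}
    - {"slide":[0,0,0.05],"turn":0,"hand":2}

```text
time: 25.6
ee_pos: [0.6263, -0.0336, 0.0484]
ee_rot: [3.141, 0.0, 1.668]
wrist_force: [-0.4, -0.5, -2.6]
gripper_width: 0.03
grip_force: 35.0
```

>>> arm_command:
  commands:
    - {"slide":[0,0,0.04],"turn":0,"hand":2}
    - {"slide":[0,0,0.08],"turn":0,"hand":2}
    - {"slide":[0,0,0.12],"turn":0,"hand":2}
    - {"slide":[0,0,0.12],"turn":0,"hand":2}

```text
time: 25.93
ee_pos: [0.6263, -0.0337, 0.0477]
ee_rot: [3.141, 0.0, 1.668]
wrist_force: [-1.9, -0.6, 4.1]
gripper_width: 0.03
grip_force: 35.0
```

>>> arm_command:
  commands:
    - {"slide":[0,0,0],"turn":0,"hand":4.5}
    - {"slide":[0,0,0],"turn":0,"hand":4.5}
    - {"slide":[0,0,0],"turn":0,"hand":4.5}
    - {"slide":[0,0,-1.5],"turn":0,"hand":4.5}
    - {"slide":[0,0,-4],"turn":0,"hand":6.5}
    - {"slide":[-2,0,-8],"turn":0,"hand":6.5}
    - {"slide":[-5,0,-10],"turn":0,"hand":6.5}
    - {"slide":[-7,0,-10],"turn":0,"hand":6.5}
    - {"slide":[-7,0,-10],"turn":0,"hand":6.5}
    - {"slide":[-7,0,-10],"turn":0,"hand":6.5}

```text
time: 26.77
ee_pos: [0.6327, -0.1053, 0.1465]
ee_rot: [-3.141, 0.001, 1.664]
wrist_force: [-0.2, 0.5, 0.2]
gripper_width: 0.0648
grip_force: 0.0
```

Run:
```python
from h import *
for i in range(10): im,c,s=snap("wrist","w17.png")
print(s["ee_pos"],s["ee_rot"])
P=[[.6219,.0191,.064],[.6269,-.0327,.064]]
holes(im,c,s,[(*proj(c,p).round().astype(int),p[2]) for p in P])
cv2.imwrite('pics/w17c.png',cv2.resize(im[0:260,180:460],(560,520)))
```

```text
[ 0.63292035 -0.10252752  0.1466259 ] [-3.14123678e+00 -4.36651639e-04  1.66916695e+00]
[313.   26.9] world [621.9  19.   64. ] tool [122.    1.   82.6]
[312.9 111.5] world [626.9 -32.9  64. ] tool [69.8  0.9 82.6]
```

View pics/w17c.png

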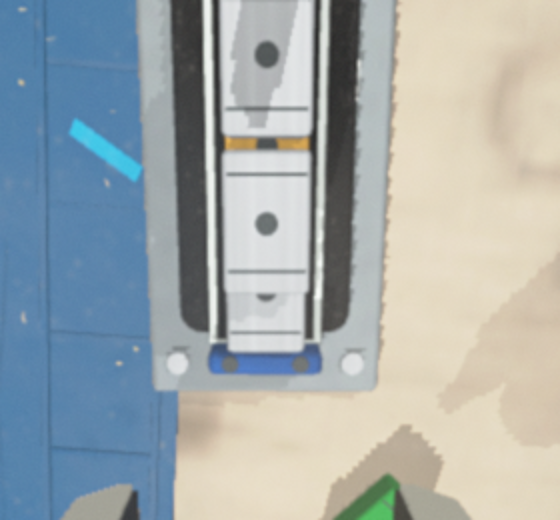

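The crop shows both upper weights aligned over the joints, with holes at (266,54) and (266,223) and the brass visible in the gap between them. The arm is clear, so I'm handing in.

```bash
python3 -c "
from plant import bot
print(bot.job_done())"
```

```text
the job is handed in; nothing more can be done
None
```

The job is handed in: the brass weight lies between the two lower steel weights and both loose steels lie flush on top, each within about 1 mm of its joint by the last camera check, at about 27 s of robot time; the verdict was not shown.

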